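# Lay out the seasonings on their mats

## Task

Lay out the seasonings upright on the felt mats, each in the centre of its own mat: the pepper mill on the middle mat of the row of three, the salt shaker on the mat beside it on the oil bottle's side, the spice jar on the other side so that the mill stands between the two, and the small bowl on the mat behind the mill. Whatever stands on the middle mat to begin with has to make way for the mill. Leave the oil bottle and the mug where they are.

Things in the scene. Friction and masses are not known exactly. Their poses are not given: they have to be found in the camera images.
- pepper_mill: turned wooden pepper mill, 170 mm tall, upright; round body up to 58 mm wide, above it (from 123 to 159 mm) a round head 49 mm wide that does not turn, easiest held there; a 12 mm knob on top; origin at the centre of its foot, z up. 0.14 to 0.24 kg. Starts on the hob cover in front of the row of mats
- salt_shaker: salt shaker, glass below with a grey metal dome top, 90 mm tall, 44 mm wide up to 70 mm, narrowing to 34 mm at the top, upright; origin at the centre of its foot, z up. About 0.1 kg. Starts on the middle mat or in front of the row of mats
- spice_jar: glass spice jar with a red screw cap, 106 mm tall, 42 to 45 mm wide, upright; origin at the centre of its foot, z up. About 0.11 kg. It is the only one on the hob cover. Starts on the middle mat or in front of the row of mats
- small_bowl: small speckled grey-blue round bowl, empty, 64 mm wide at the rim, 44 mm at the foot, 35 mm tall; can be held across the outside of the rim; origin at the centre of its foot, z up. About 0.06 kg. Starts on the hob cover in front of the row of mats
- mat_left: left one, seen from the robot, of the row of three: a round dark-grey felt mat of the four, 76 mm across and 2 mm thick, fixed on a flat wooden hob cover whose top is at z = 0.010; origin at the centre of its underside. About 105 mm from the middle mat
- mat_middle: middle one of the row of three: a round dark-grey felt mat of the four, 76 mm across and 2 mm thick, fixed on a flat wooden hob cover whose top is at z = 0.010; origin at the centre of its underside. Its x axis points from the robot's side to the mat behind it, its y axis to the left along the row
- mat_right: right one, seen from the robot, of the row of three: a round dark-grey felt mat of the four, 76 mm across and 2 mm thick, fixed on a flat wooden hob cover whose top is at z = 0.010; origin at the centre of its underside. About 105 mm from the middle mat
- mat_back: the mat behind (farther from the robot than) the middle mat, about 100 mm from it: a round dark-grey felt mat of the four, 76 mm across and 2 mm thick, fixed on a flat wooden hob cover whose top is at z = 0.010; origin at the centre of its underside. A wind-up timer 56 mm tall and a glass tumbler 93 mm tall stand about 140 mm to either side of it
- oil_bottle: tall square glass oil bottle with a yellow cap, 61 mm wide, 268 mm tall; origin at the centre of its foot. Stands at one end of the row, about 110 mm beyond the left or the right mat; the mug stands at the other end. Not to be moved
- mug: white mug with a handle, 84 mm wide (123 mm with the handle), 91 mm tall; origin at its foot, 20 mm from the centre of the cup towards the handle. Stands at that end of the row where the oil bottle does not stand. Not to be moved.
Not all that is in view belongs to the job. Leave any green or orange look-alike of the small_bowl alone.

How it is judged:
At the end, for the whole second after the job is handed in: Mill on the middle mat, small bowl on the back mat, salt shaker on the side mat next to the oil bottle, spice jar on the other side mat: each within 15 mm of its mat's centre, upright within 0.12 rad, standing on its mat, at rest (horizontal distance between pepper_mill and mat_middle below 0.015 m and horizontal distance between small_bowl and mat_back below 0.015 m and ((horizontal distance between oil_bottle and mat_left below 0.16 m and horizontal distance between salt_shaker and mat_left below 0.015 m and horizontal distance between spice_jar and mat_right below 0.015 m) or (horizontal distance between oil_bottle and mat_right below 0.16 m and horizontal distance between salt_shaker and mat_right below 0.015 m and horizontal distance between spice_jar and mat_left below 0.015 m)) and angle between each of salt_shaker, spice_jar, pepper_mill, small_bowl's own z axis and vertical below 0.12 rad and height (world z) of each of salt_shaker, spice_jar, pepper_mill, small_bowl below 0.02 m and linear speed of each of salt_shaker, spice_jar, pepper_mill, small_bowl below 0.02 m/s); the robot touches nothing.
It fails at once if the oil bottle was moved by more than 30 mm (distance of oil_bottle from where it was at the start of the episode above 0.03 m).
It fails at once if the mug was moved by more than 30 mm (distance of mug from where it was at the start of the episode above 0.03 m).
It also fails if it takes over 96 s, if anything falls off the work surface, if the arm or the gripper's body presses on something with over 40 N, if the wrist force passes 120 N, or if a joint passes its speed limit or range.

## Robot

A 6-joint arm with a two-finger parallel gripper is mounted at the origin on a cart in front of the work surface, level with it; the furniture and walls round the work are solid. World frame = base frame: x ahead of the robot, y to its left, z up, the work surface at z = 0. Lengths are in m, angles in rad, forces in N, time in s.
With the tool pointing down it reaches from about 0.375 to 0.9 m from the base axis. Payload 3.1 kg.
Tool frame: the origin (TCP) lies midway between the tips of the shut fingers; the grasp point (between the pads) lies 19 mm behind it (manip.grip_depth is the distance from the TCP to the grasp point, in m); z points along the fingers, y is the line along which they close (so a half turn about z gives the same grasp; the last joint's range is limited). The gripper opens to 85 mm and grips with 20 to 120 N. Pads are 22 mm wide; open, the fingers measure 114 mm over their backs; the gripper's body (76 mm by 85 mm) begins 54 mm behind the grasp point. The pads swing forward as they close: fully open they stand 13 mm farther back than shut.
Start: joints at [0.983, 0.527, 1.433, -0, 1.181, -0.178], TCP at [0.249, 0.573, 0.231] pointing down, gripper open.
Joint ranges: [-3.08, 3.08], [-0.75, 2.2], [0.22, 2.44], [-1.43, 4.57], [0, 2.65], [-2.85, 2.85]. Speed limits (rad/s): [2.79, 2.79, 3.14, 3.14, 3.14, 3.14].

## Interface

Orientations are given as a unit quaternion [x, y, z, w].
In Python, from station import telemetry, snapshot, manip gives the robot as it stands. The module is installed in compiled form; this text tells all that it offers.
- The arm moves only by the shell command python3 -m crank 'ROWS' [OPENING] [FORCE]. ROWS is text: rows parted by semicolons, each of 6 numbers parted by spaces: the shift along the tool's x, y, z as a fraction of full scale, then the turn, a rotation vector about the tool's x, y, z as a fraction of full scale. A call has exactly 5 rows; each row shifts and turns the commanded pose from where the row before left it, along the tool's axes as they then stand; what a row does not reach is not made up. Full scale, the value 1, is 4 cm for a shift and 90 degrees for a turn. A row lasts 1/10 s, in which the tool goes at most 50 mm and 8.59 degrees, less where a joint would pass 70% of its speed; a pose out of reach is approached as far as the arm can. A call with a number of a shift or a turn outside -1 to 1 is refused whole. A call with a gripper value outside its range is refused whole. OPENING is the opening, from -1 (shut) to 1 (fully open), set as the call begins (- or left out, the last holds). The fingers move at their own pace and stop on an object; FORCE is the grip in N (left out, the last holds). Time passes only in rows, so rows that do not move let the fingers close, or fill a call up. It gives the time, the measured TCP pose, the force, the opening and the grip force at its end, in the units of the state.
- telemetry.sense(): the state, without advancing time (a new reading comes with each control period).
- snapshot(name): name is "scene" or "top" or "wrist"; returns a dict with "image" (384x512x3 uint8, red, green, blue), "depth" (384x512 float32, m along the optical axis (not along the pixel's ray), 0 where there is no reading), "camera_matrix" (3x3 intrinsics, pixels), "k1" (the pictures are not rectified: a ray, as slopes to the right and down, at radius r is drawn at 1 + k1 r^2 times it, then the intrinsics apply), "rvec" (rotation vector, rad) and "tvec" (3), from world to camera coordinates, as OpenCV has them. Camera axes: x right, y down, z forward; pixel columns grow to the right and rows downward; lengths in m; the calibration is good to about 2 mm. A picture is of the moment at which its call begins.
- manip.sign_off(): hands the job in; it is judged then, once.
The state is a dict: "t": time; "q": joint angles; "qd": joint speeds; "tau": joint torques, N m; "tcp_pos": TCP position; "tool_rot": TCP orientation; "force": force on the tool from outside, world axes, zero at the start; "ft_torque": the same for the moment, N m; "finger_gap": opening from 0.0 (shut) to 1.0 (fully open); "gripper_force": force on a finger pad.
Only numpy, scipy, OpenCV 4.12 (cv2) and the standard library are available. Lean on these libraries where they do the work, as an engineer would, in place of code of your own. Each camera call takes 0.05 s, during which the arm holds its last target. There are 200 camera calls.

## Working session

There is one attempt and no reset: what is moved stays moved. The work goes in short steps, Python scripts to look and compute and a shell command to move; the robot and the scene stay as the last step left them, time stands still between calls to the robot, and variables do not carry over. Pictures are saved under pics/ and viewed, at most 14 in all, crops included, and the job is handed in when it is done.

```bash
mkdir -p pics; python3 - <<'E'
from station import telemetry, snapshot, manip
import cv2,numpy as np
s=telemetry.sense();print(s, manip.grip_depth)
for n in("scene","top"):
    d=snapshot(n);np.savez(n+".npz",**d);cv2.imwrite(f"pics/{n}0.png",d["image"][:,:,::-1])
    print(n,d["camera_matrix"],d["k1"],d["rvec"],d["tvec"])
E
```

```text
{'t': 0.0, 'q': array([ 9.82464614e-01,  5.28515334e-01,  1.43390647e+00, -4.93587936e-06,
        1.18137096e+00, -1.78507676e-01]), 'qd': array([-0.00109877, -0.00113378, -0.00152355, -0.00044912,  0.00180108,
       -0.00130161]), 'tau': array([-1.59877436e-03, -4.42342329e+01, -1.78022629e+01, -2.75061320e-04,
        8.43391987e-03,  2.31036523e-05]), 'tcp_pos': array([0.2486069 , 0.5726515 , 0.23030207]), 'tool_rot': array([ 2.03479977e-01,  9.79078490e-01, -1.02103288e-03, -4.09406912e-04]), 'force': array([ 0.51870786,  0.46102717, -0.24785232]), 'ft_torque': array([-0.00752775,  0.01697358, -0.00610508]), 'gripper_force': 0.0, 'finger_gap': 1.002285800464405} 0.0187
scene [[487.60641314   0.         259.07568814]
 [  0.         487.60641314 193.32461895]
 [  0.           0.           1.        ]] -0.008697724451197007 [ 2.37824246 -0.73012518  0.25575524] [-0.3864224   0.41567417  0.88270899]
top [[383.27383413   0.         261.81043561]
 [  0.         383.27383413 185.33532075]
 [  0.           0.           1.        ]] -0.023072879712903102 [ 2.17477436 -2.21457561  0.09867819] [0.19843948 0.59661095 0.85972667]
```

View pics/scene0.png

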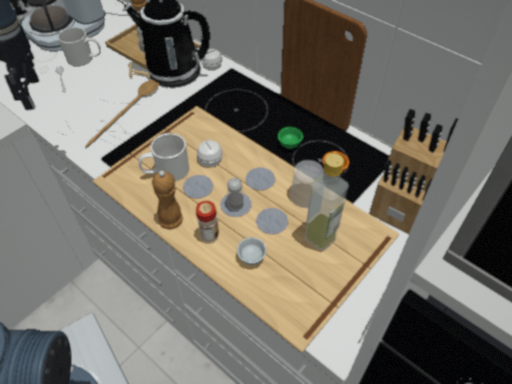

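View pics/top0.png

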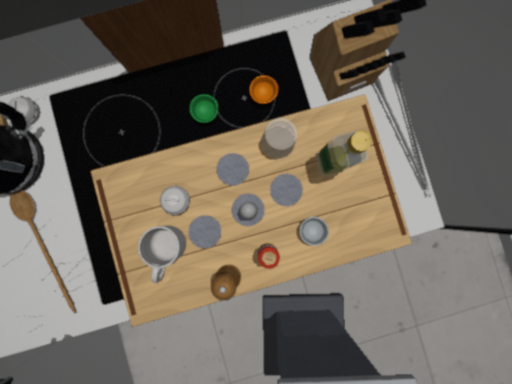

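Top view: salt shaker on the middle mat (248,209), mats left (205,232), right (286,190) and back (233,169), jar (268,258), mill (225,284), bowl (313,231). The oil bottle (345,155) is on the right and the mug (160,247) on the left. So salt goes right and jar goes left.

```bash
cat > h.py <<'E'
import numpy as np,cv2
from scipy.optimize import least_squares
from scipy.spatial.transform import Rotation as Ro
def cloud(d):
    h,w=d["depth"].shape;u,v=np.meshgrid(np.arange(w),np.arange(h))
    p=cv2.undistortPoints(np.stack([u,v],-1).reshape(-1,1,2).astype(float),d["camera_matrix"],np.array([float(d["k1"]),0,0,0])).reshape(h,w,2)
    R=cv2.Rodrigues(d["rvec"])[0];z=d["depth"][...,None]
    P=(np.concatenate([p*z,z],-1)-d["tvec"])@R
    P[d["depth"]==0]=np.nan
    return P
def plane(d,uv,z):
    p=cv2.undistortPoints(np.array(uv,float).reshape(-1,1,2),d["camera_matrix"],np.array([float(d["k1"]),0,0,0])).reshape(-1,2)
    R=cv2.Rodrigues(d["rvec"])[0];r=np.c_[p,np.ones(len(p))]@R;c=-R.T@d["tvec"]
    return c+r*((z-c[2])/r[:,2])[:,None]
def circ(P,r,c0):
    P=P[:,:2];f=lambda c:np.hypot(*(P-c).T)-r
    s=least_squares(f,c0,loss="soft_l1",f_scale=.002);return s.x,np.abs(s.fun).mean(),len(P)
E
python3 - <<'E'
from h import *
D={n:dict(np.load(n+".npz")) for n in("top","scene")}
C={n:cloud(D[n]) for n in D}
t=D["top"];im=t["image"].astype(int)
# mats: dark grey felt pixels in the top view near the surface
P=C["top"];sat=im.max(2)-im.min(2)
for n,uv in dict(left=(205,232),mid=(248,209),right=(286,190),back=(233,169)).items():
    s=plane(t,uv,.012)[0];m=(sat<45)&(im.sum(2)<450)
    vv,uu=np.where(m&(np.hypot(np.arange(512)[None]-uv[0],np.arange(384)[:,None]-uv[1])<24))
    k=cv2.minEnclosingCircle(np.c_[uu,vv].astype(np.float32))
    print("mat",n,s[:2].round(4),"enc",plane(t,k[0],.012)[0][:2].round(4),k[1].__round__(1),"mean",plane(t,(uu.mean(),vv.mean()),.012)[0][:2].round(4),len(uu))
for n,(uv,z,lo,hi,r) in dict(salt=((248,209),.1,.03,.078,.022),jar=((268,258),.115,.03,.11,.022),mill=((225,284),.17,.135,.168,.0245),bowl=((313,231),.04,.038,.05,.031),bottle=((340,158),.2,.1,.3,.03),mug=((160,247),.1,.05,.11,.042),tumbler=((281,137),.1,.05,.11,.03),timer=((175,200),.06,.03,.08,.02)).items():
    s=plane(t,uv,z)[0][:2];print(n,"seed",s.round(4))
    for c in C:
        Q=C[c].reshape(-1,3);Q=Q[(np.hypot(*(Q[:,:2]-s).T)<.055)&(Q[:,2]>lo)&(Q[:,2]<hi)]
        if len(Q)>5:
            x=circ(Q,r,s);print("  ",c,x[0].round(4),x[1].round(4),x[2],"zmax",Q[:,2].max().round(3),"bb",Q[:,:2].min(0).round(3),Q[:,:2].max(0).round(3))
E
```

```text
mat left [0.4959 0.3194] enc [0.4922 0.3268] 20.3 mean [0.4965 0.3226] 921
mat mid [0.5466 0.2202] enc [0.5458 0.221 ] 16.6 mean [0.5458 0.2209] 837
mat right [0.5888 0.1317] enc [0.59  0.132] 16.5 mean [0.59   0.1319] 853
mat back [0.6397 0.2535] enc [0.64   0.2553] 16.5 mean [0.6399 0.2552] 853
salt seed [0.5458 0.2187]
   top [0.5456 0.2212] 0.0021 87 zmax 0.073 bb [0.524 0.198] [0.564 0.24 ]
   scene [0.5479 0.2201] 0.0021 248 zmax 0.077 bb [0.524 0.194] [0.565 0.228]
jar seed [0.4462 0.1798]
   top [0.4472 0.1793] 0.0003 75 zmax 0.11 bb [0.44  0.157] [0.47  0.202]
   scene [0.4492 0.1771] 0.0008 435 zmax 0.11 bb [0.426 0.152] [0.47  0.186]
mill seed [0.4063 0.2627]
   top [0.395  0.2688] 0.0049 385 zmax 0.168 bb [0.373 0.243] [0.422 0.293]
   scene [0.4013 0.2704] 0.0046 370 zmax 0.168 bb [0.375 0.241] [0.424 0.282]
bowl seed [0.4947 0.0759]
   top [0.4952 0.076 ] 0.0019 229 zmax 0.05 bb [0.464 0.043] [0.526 0.106]
   scene [0.4966 0.0724] 0.0017 185 zmax 0.048 bb [0.466 0.042] [0.529 0.105]
bottle seed [0.6352 0.0465]
   top [0.655 0.028] 0.0085 1503 zmax 0.283 bb [ 0.62  -0.003] [0.684 0.063]
   scene [0.6545 0.0286] 0.007 1902 zmax 0.282 bb [ 0.621 -0.007] [0.68  0.057]
mug seed [0.4712 0.4006]
   top [0.4712 0.4014] 0.0026 746 zmax 0.105 bb [0.417 0.363] [0.514 0.445]
   scene [0.4736 0.4014] 0.0021 1055 zmax 0.104 bb [0.417 0.358] [0.517 0.445]
tumbler seed [0.6956 0.1469]
   top [0.6981 0.1502] 0.0072 1018 zmax 0.109 bb [0.665 0.114] [0.736 0.186]
   scene [0.6997 0.1448] 0.006 786 zmax 0.107 bb [0.666 0.114] [0.737 0.18 ]
timer seed [0.5686 0.3778]
   top [0.5688 0.3811] 0.0066 697 zmax 0.07 bb [0.536 0.352] [0.603 0.418]
   scene [0.5684 0.3742] 0.0058 471 zmax 0.07 bb [0.538 0.345] [0.606 0.407]
```

```bash
cat > go.py <<'E'
import sys
from h import *
from station import telemetry
def rep(*targets):
    s=telemetry.sense();R=Ro.from_quat(s["tool_rot"]);p=s["tcp_pos"]
    M=R.as_matrix();print("t",round(s["t"],2),"tcp",p.round(4),"y-yaw",np.degrees(np.arctan2(M[1,1],M[0,1])).round(2),"z",M[:,2].round(4),"gap",round(s["finger_gap"],3),"gf",round(s["gripper_force"],1),"F",s["force"].round(1))
    for t in targets:
        print(np.round(t,4),"units",(M.T@(np.array(t)-p)/.04).round(3)); p=np.array(t)
if __name__=="__main__": rep(*[[float(x) for x in a.split(",")] for a in sys.argv[1:]])
E
python3 -m crank '0 0 0 0 0 .095;0 0 0 0 0 .095;0 0 0 0 0 .095;0 0 0 0 0 .095;0 0 0 0 0 .095'
python3 -m crank '0 0 0 0 0 .043;0 0 0 0 0 0;0 0 0 0 0 0;0 0 0 0 0 0;0 0 0 0 0 0'
python3 go.py .5465,.221,.2 .5465,.221,.043
python3 - <<'E'
from h import *
D={n:dict(np.load(n+".npz")) for n in("top","scene")}
for n in D:
    im=cv2.cvtColor(cv2.cvtColor(D[n]["image"],cv2.COLOR_RGB2BGR),cv2.COLOR_BGR2HSV).astype(int);P=cloud(D[n])
    Q0=P[...,2];print(n,im[190,286] if n=="top" else im[221,272])
    m=((im[...,1]<70)&(im[...,2]<170)&(im[...,2]>60)&(Q0<.020)&(Q0>0)).astype(np.uint8)
    k,L,st,ce=cv2.connectedComponentsWithStats(m)
    for i in range(1,k):
        if st[i,4]>250 :
            q=plane(D[n],ce[i],.012)[0]
            if .4<q[0]<.7 and .05<q[1]<.42:
                c=max(cv2.findContours((L==i).astype(np.uint8),0,1)[0],key=len)[:,0]
                b=plane(D[n],c,.012);x=circ(b,.0375,q[:2]);print(q[:2].round(4),st[i],"fit",x[0].round(4),x[1].round(4))
E
```

```text
t: 0.6
tcp_pos: [0.2488, 0.5729, 0.2307]
tool_rot: [0.549, 0.836, -0.001, -0.0]
force: [-0.2, 0.8, 0.6]
finger_gap: 1.001
gripper_force: 0.0
t: 1.1
tcp_pos: [0.249, 0.5732, 0.2312]
tool_rot: [0.574, 0.819, -0.0, -0.0]
force: [-0.7, 0.1, 0.6]
finger_gap: 1.0
gripper_force: 0.0
t 1.1 tcp [0.249  0.5732 0.2312] y-yaw 19.94 z [-1.e-04 -1.e-04 -1.e+00] gap 1.0 gf 0.0 F [-0.7  0.1  0.6]
[0.5465 0.221  0.2   ] units [-10.814   3.991   0.781]
[0.5465 0.221  0.043 ] units [0.000e+00 1.000e-03 3.925e+00]
top [114  21 123]
[0.64   0.2551] [216 153  33  33 841] fit [0.6401 0.2551] 0.0007
[0.59   0.1318] [270 174  33  32 841] fit [0.5901 0.1318] 0.0007
[0.5469 0.2217] [232 193  33  33 555] fit [0.5459 0.2208] 0.0008
[0.4972 0.3209] [188 215  33  34 874] fit [0.4973 0.3209] 0.0007
scene [108  22 152]
[0.6405 0.2527] [245 168  30  23 531] fit [0.6407 0.2532] 0.0013
[0.498  0.3186] [183 175  30  24 563] fit [0.4985 0.3192] 0.001
[0.5411 0.2109] [220 194  31  23 332] fit [0.5476 0.2211] 0.0062
[0.591  0.1302] [256 208  32  27 658] fit [0.5913 0.1308] 0.0011
```

```bash

python3 -m crank '-.5 .2 0 0 0 0;-.9 .3 0 0 0 0;-.9 .35 0 0 0 0;-.9 .35 0 0 0 0;-.9 .35 0 0 0 0' .6 30 | head -2
python3 -m crank '-.9 .35 0 0 0 0;-.9 .35 0 0 0 0;-.9 .35 0 0 0 0;-.9 .35 0 0 0 0;-.9 .35 .2 0 0 0' | head -2
python3 -m crank '-.9 .3 .2 0 0 0;-.9 .2 .2 0 0 0;-.4 .1 .2 0 0 0;0 0 0 0 0 0;0 0 0 0 0 0' | head -2
python3 go.py .5468,.2206,.2 .5468,.2206,.043
python3 - <<'E'
from h import *
from station import snapshot
d=snapshot("wrist");np.savez("wrist.npz",**d);cv2.imwrite("pics/w1.png",d["image"][:,:,::-1])
D={n:dict(np.load(n+".npz")) for n in("top","scene")}
for n in D:
    Q=cloud(D[n]).reshape(-1,3);Q=Q[np.hypot(Q[:,0]-.4,Q[:,1]-.268)<.05]
    for a,b in((.135,.162),(.171,.19)):
        q=Q[(Q[:,2]>a)&(Q[:,2]<b)];print(n,a,len(q),q[:,:2].mean(0).round(4),q[:,:2].min(0).round(4),q[:,:2].max(0).round(4), circ(q,.0245,(.4,.268))[:2])
E
```

```text
t: 1.6
tcp_pos: [0.3639, 0.4391, 0.2314]
t: 2.1
tcp_pos: [0.492, 0.2938, 0.2244]
t: 2.6
tcp_pos: [0.542, 0.2207, 0.1991]
t 2.6 tcp [0.542  0.2207 0.1991] y-yaw 19.89 z [-1.4e-03  6.0e-04 -1.0e+00] gap 0.798 gf 0.0 F [-0.6  0.4 -0. ]
[0.5468 0.2206 0.2   ] units [-0.043  0.113 -0.023]
[0.5468 0.2206 0.043 ] units [-0.004  0.005  3.925]
top 0.135 200 [0.4019 0.2657] [0.373  0.2433] [0.4218 0.2928] (array([0.39577008, 0.26857943]), np.float64(0.0020777735495915283))
top 0.171 51 [0.3978 0.2674] [0.3847 0.2554] [0.4066 0.2775] (array([0.41448167, 0.25002924]), np.float64(0.0033018582330479585))
scene 0.135 246 [0.3955 0.2519] [0.3748 0.2408] [0.4238 0.2799] (array([0.40058484, 0.26874977]), np.float64(0.002024800870870787))
scene 0.171 26 [0.4001 0.2651] [0.3952 0.2602] [0.405  0.2714] (array([0.38274568, 0.28189447]), np.float64(0.0024410831483052163))
```

View pics/w1.png

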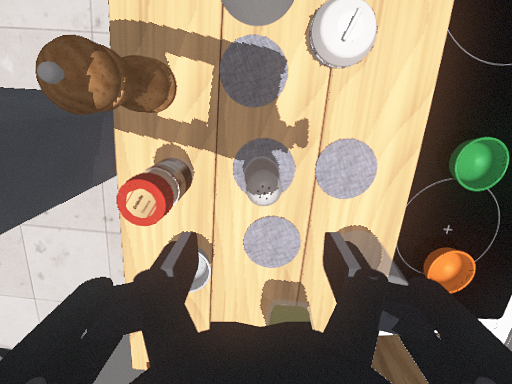

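The wrist view shows the salt shaker at (262,180) on the middle mat, the jar at (150,195), the mill at (85,75), and the left mat clear at (255,70). I'll grasp the salt shaker now.

```bash

python3 -m crank '-.02 .1 .4 0 0 0;-.02 .01 .9 0 0 0;0 0 .9 0 0 0;0 0 .8 0 0 0;0 0 .5 0 0 0'  | head -2
python3 -m crank '0 0 .38 0 0 0;0 0 0 0 0 0;0 0 0 0 0 0;0 0 0 0 0 0;0 0 0 0 0 0'|head -2
python3 go.py .5468,.2206,.043 
python3 -m crank '0 0 0 0 0 0;0 0 0 0 0 0;0 0 0 0 0 0;0 0 0 0 0 0;0 0 0 0 0 0' -1 30
python3 -m crank '0 0 0 0 0 0;0 0 0 0 0 0;0 0 0 0 0 0;0 0 -.3 0 0 0;0 0 -.3 0 0 0'
python3 -m crank '0 0 -.4 0 0 0;0 0 0 0 0 0;0 0 0 0 0 0;0 0 0 0 0 0;0 0 0 0 0 0'|head -2
python3 go.py .5907,.1313,.083
```

```text
t: 3.15
tcp_pos: [0.5452, 0.2219, 0.0576]
t: 3.65
tcp_pos: [0.5483, 0.2205, 0.0455]
t 3.65 tcp [0.5483 0.2205 0.0455] y-yaw 19.91 z [ 2.7e-03  5.0e-04 -1.0e+00] gap 0.799 gf 0.0 F [-0.1  0.1  0.7]
[0.5468 0.2206 0.043 ] units [ 0.016 -0.035  0.063]
t: 4.15
tcp_pos: [0.5469, 0.2199, 0.0451]
tool_rot: [0.574, 0.819, -0.0, -0.0]
force: [-3.1, -0.9, 7.2]
finger_gap: 0.452
gripper_force: 29.6
t: 4.65
tcp_pos: [0.5473, 0.22, 0.0687]
tool_rot: [0.574, 0.819, -0.0, -0.0]
force: [0.8, -0.9, -0.6]
finger_gap: 0.446
gripper_force: 30.1
t: 5.15
tcp_pos: [0.5469, 0.22, 0.0834]
t 5.15 tcp [0.5469 0.22   0.0834] y-yaw 19.9 z [-1.4e-03 -3.0e-04 -1.0e+00] gap 0.453 gf 30.1 F [ 0.4 -0.1 -1.4]
[0.5907 0.1313 0.083 ] units [-2.458  0.275  0.01 ]
```

```bash

python3 -m crank '-.4 .05 0 0 0 0;-.7 .08 0 0 0 0;-.7 .08 0 0 0 0;-.5 .06 0 0 0 0;-.15 0 0 0 0 0' |head -2
python3 -m crank '0 0 0 0 0 0;0 0 0 0 0 0;0 0 0 0 0 0;0 0 .3 0 0 0;0 0 .3 0 0 0' |head -2
python3 -m crank '0 0 .2 0 0 0;0 0 0 0 0 0;0 0 0 0 0 0;0 0 0 0 0 0;0 0 0 0 0 0'
python3 go.py .5907,.1313,.045
```

```text
t: 5.65
tcp_pos: [0.5927, 0.1287, 0.0838]
t: 6.15
tcp_pos: [0.5907, 0.1324, 0.0595]
t: 6.65
tcp_pos: [0.5913, 0.1317, 0.0525]
tool_rot: [0.574, 0.819, 0.0, 0.0]
force: [0.2, 0.3, -1.0]
finger_gap: 0.452
gripper_force: 30.1
t 6.65 tcp [0.5913 0.1317 0.0525] y-yaw 19.9 z [ 0.001  0.    -1.   ] gap 0.452 gf 30.1 F [ 0.2  0.3 -1. ]
[0.5907 0.1313 0.045 ] units [-0.003 -0.018  0.188]
```

```bash

python3 -m crank '0 0 .1 0 0 0;0 0 .07 0 0 0;0 0 0 0 0 0;0 0 0 0 0 0;0 0 0 0 0 0'
python3 -m crank '0 0 0 0 0 0;0 0 0 0 0 0;0 0 0 0 0 0;0 0 0 0 0 0;0 0 -.3 0 0 0' .6 |tail -3
python3 -m crank '0 0 -.6 0 0 0;0 0 -.8 0 0 0;0 0 -.8 0 0 0;0 0 -.5 0 0 0;0 0 0 0 0 0' 1 |head -2
python3 go.py .4962,.0743,.12 .4962,.0743,.016
```

```text
t: 7.15
tcp_pos: [0.5908, 0.1316, 0.0452]
tool_rot: [0.574, 0.819, -0.0, -0.0]
force: [1.0, 0.5, -1.2]
finger_gap: 0.451
gripper_force: 30.1
force: [0.8, -0.1, -0.3]
finger_gap: 0.8
gripper_force: 0.0
t: 8.15
tcp_pos: [0.5934, 0.1318, 0.1697]
t 8.15 tcp [0.5934 0.1318 0.1697] y-yaw 19.91 z [ 8.5e-03  3.0e-04 -1.0e+00] gap 0.997 gf 0.0 F [ 1.1 -0.1  1. ]
[0.4962 0.0743 0.12  ] units [-0.522 -2.785  1.22 ]
[0.4962 0.0743 0.016 ] units [ 0.007 -0.021  2.6  ]
```

```bash

python3 -m crank '-.1 -.5 0 0 0 0;-.15 -.8 .2 0 0 0;-.15 -.8 .3 0 0 0;-.12 -.5 .4 0 0 0;0 -.15 .3 0 0 0' |head -2
python3 -m crank '0 0 0 0 0 0;0 0 0 0 0 0;0 0 0 0 0 0;0 0 0 0 0 0;0 0 0 0 0 0' |head -2
python3 go.py .4962,.0743,.016
python3 - <<'E'
from h import *
from station import snapshot
w=snapshot("wrist");t=snapshot("top");s=snapshot("scene")
for n,d in(("wrist",w),("top",t),("scene",s)):
    P=cloud(d);Q=P.reshape(-1,3)
    a=Q[(np.hypot(Q[:,0]-.5907,Q[:,1]-.1313)<.045)&(Q[:,2]>.03)&(Q[:,2]<.078)]
    if len(a)>10:print(n,"salt",circ(a,.022,(.59,.13)))
    for z in (.038,):
        a=Q[(np.hypot(Q[:,0]-.4962,Q[:,1]-.0743)<.04)&(Q[:,2]>z)&(Q[:,2]<.05)]
        if len(a)>10:print(n,"bowl",circ(a,.031,(.496,.074)),a.min(0),a.max(0))
m=np.hstack([w["image"],t["image"][120:300,150:400].repeat(2,0)[:,:288].copy()[:384].copy() if 0 else w["image"][:,:1]])
cv2.imwrite("pics/w2.png",w["image"][:,:,::-1])
E
```

```text
t: 8.65
tcp_pos: [0.4908, 0.0739, 0.1161]
t: 9.15
tcp_pos: [0.4953, 0.0749, 0.1178]
t 9.15 tcp [0.4953 0.0749 0.1178] y-yaw 19.93 z [ 1.4e-03 -1.0e-04 -1.0e+00] gap 1.002 gf 0.0 F [0.7 0.1 0.4]
[0.4962 0.0743 0.016 ] units [-0.02   0.014  2.544]
wrist salt (array([0.59356835, 0.13005653]), np.float64(0.0018440234469445785), 1888)
wrist bowl (array([0.49378337, 0.07554317]), np.float64(0.0016094062760652202), 1435) [0.46240154 0.04254529 0.03800989] [0.52619611 0.10685273 0.04577711]
top salt (array([0.5936785 , 0.12955685]), np.float64(0.0016017160077691547), 95)
top bowl (array([0.49537207, 0.07370113]), np.float64(0.0014924830402105193), 78) [0.4668752  0.0817712  0.03851091] [0.52603429 0.10612943 0.04945527]
scene salt (array([0.59374747, 0.13274801]), np.float64(0.0019524887343991028), 219)
scene bowl (array([0.49671502, 0.07253532]), np.float64(0.001591818484015593), 173) [0.46612243 0.0409137  0.03823026] [0.53011876 0.10618296 0.04849161]
```

View pics/w2.png

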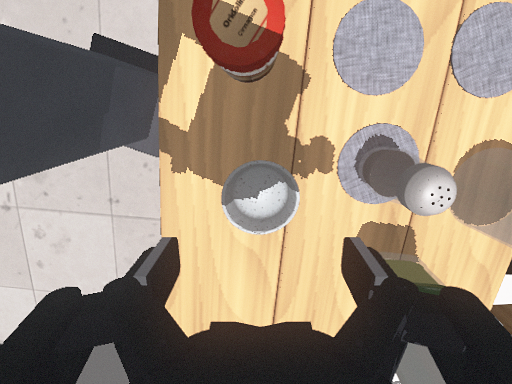

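The view shows the salt shaker upright on its mat (380,165) and the bowl centred between the fingers at (260,197). Next I'll descend on the bowl.

```bash

python3 -m crank '0 0 .4 0 0 0;0 0 .6 0 0 0;0 0 .6 0 0 0;0 0 .5 0 0 0;0 0 .3 0 0 0' |head -2
python3 -m crank '0 0 .15 0 0 0;0 0 0 0 0 0;0 0 0 0 0 0;0 0 0 0 0 0;0 0 0 0 0 0'
python3 -m crank '0 0 0 0 0 0;0 0 0 0 0 0;0 0 0 0 0 0;0 0 0 0 0 0;0 0 0 0 0 0' -1 20
python3 -m crank '0 0 -.2 0 0 0;0 0 -.4 0 0 0;0 0 -.4 0 0 0;0 0 0 0 0 0;0 0 0 0 0 0'
python3 go.py
```

```text
t: 9.8
tcp_pos: [0.4941, 0.0747, 0.02]
t: 10.3
tcp_pos: [0.4951, 0.0746, 0.0161]
tool_rot: [0.574, 0.819, 0.0, 0.001]
force: [0.0, 0.4, 0.4]
finger_gap: 1.004
gripper_force: 0.0
t: 10.8
tcp_pos: [0.4949, 0.0747, 0.0161]
tool_rot: [0.574, 0.819, 0.0, 0.0]
force: [-1.1, 0.2, 6.2]
finger_gap: 0.733
gripper_force: 20.5
t: 11.3
tcp_pos: [0.4947, 0.0746, 0.0556]
tool_rot: [0.574, 0.819, 0.0, 0.0]
force: [-1.0, -0.7, -1.1]
finger_gap: 0.731
gripper_force: 22.1
t 11.3 tcp [0.4947 0.0746 0.0556] y-yaw 19.9 z [ 9.e-04 -1.e-04 -1.e+00] gap 0.731 gf 22.1 F [-1.  -0.7 -1.1]
```

```bash

python3 -m crank '0 0 -.4 0 0 0;0 0 -.7 0 0 0;0 0 -.7 0 0 0;0 0 -.5 0 0 0;0 0 -.3 0 0 0' |head -2
python3 go.py .6404,.2542,.16 .6404,.2542,.022
```

```text
t: 11.8
tcp_pos: [0.4947, 0.0747, 0.1601]
t 11.8 tcp [0.4947 0.0747 0.1601] y-yaw 19.9 z [ 7.e-04 -1.e-04 -1.e+00] gap 0.73 gf 22.3 F [ 0.5 -0.3 -1. ]
[0.6404 0.2542 0.16  ] units [2.980e+00 4.953e+00 4.000e-03]
[0.6404 0.2542 0.022 ] units [ 1.00e-03 -2.00e-03  3.45e+00]
```

```bash

python3 -m crank '.3 .3 0 0 0 0;.5 .6 0 0 0 0;.5 .8 0 0 0 0;.5 .8 0 0 0 0;.5 .8 0 0 0 0' |head -2
python3 -m crank '.4 .8 0 0 0 0;.28 .6 0 0 0 0;0 .25 0 0 0 0;0 0 0 0 0 0;0 0 0 0 0 0' |head -2
python3 -m crank '0 0 .4 0 0 0;0 0 .8 0 0 0;0 0 .8 0 0 0;0 0 .6 0 0 0;0 0 .4 0 0 0' |head -2
python3 -m crank '0 0 .2 0 0 0;0 0 0 0 0 0;0 0 0 0 0 0;0 0 0 0 0 0;0 0 0 0 0 0' 
python3 go.py .6404,.2542,.0175
```

```text
t: 12.3
tcp_pos: [0.5873, 0.2071, 0.1579]
t: 12.8
tcp_pos: [0.6388, 0.253, 0.1582]
t: 13.3
tcp_pos: [0.6378, 0.2525, 0.0373]
t: 13.8
tcp_pos: [0.641, 0.2544, 0.0327]
tool_rot: [0.574, 0.819, 0.001, 0.001]
force: [0.3, -0.1, -1.5]
finger_gap: 0.732
gripper_force: 22.3
t 13.8 tcp [0.641  0.2544 0.0327] y-yaw 19.91 z [ 2.3e-03  5.0e-04 -1.0e+00] gap 0.732 gf 22.3 F [ 0.3 -0.1 -1.5]
[0.6404 0.2542 0.0175] units [-0.    -0.016  0.38 ]
```

```bash

python3 -m crank '0 0 .15 0 0 0;0 0 .14 0 0 0;0 0 .08 0 0 0;0 0 0 0 0 0;0 0 0 0 0 0' 
python3 -m crank '0 0 0 0 0 0;0 0 0 0 0 0;0 0 0 0 0 0;0 0 0 0 0 0;0 0 -.2 0 0 0' 1 |tail -3
python3 -m crank '0 0 -.4 0 0 0;0 0 -.8 0 0 0;0 0 -.9 0 0 0;0 0 -.9 0 0 0;0 0 -.6 0 0 0' |head -2
python3 -m crank '0 0 -.3 0 0 0;0 0 0 0 0 0;0 0 0 0 0 0;0 0 0 0 0 0;0 0 0 0 0 0' .6|head -2
python3 go.py .448,.178,.18 .448,.178,.068
python3 - <<'E'
from h import *
from station import snapshot
w=snapshot("wrist");cv2.imwrite("pics/w3.png",w["image"][:,:,::-1])
Q=cloud(w).reshape(-1,3)
a=Q[(np.hypot(Q[:,0]-.6404,Q[:,1]-.2542)<.04)&(Q[:,2]>.04)&(Q[:,2]<.052)];print("bowl",circ(a,.031,(.64,.254)),a.min(0),a.max(0))
E
```

```text
t: 14.3
tcp_pos: [0.6401, 0.2542, 0.018]
tool_rot: [0.574, 0.819, -0.0, -0.0]
force: [-2.0, -0.8, 9.6]
finger_gap: 0.73
gripper_force: 22.7
force: [-0.5, -0.3, 0.6]
finger_gap: 1.002
gripper_force: 0.0
t: 15.3
tcp_pos: [0.6416, 0.2545, 0.1734]
t: 15.8
tcp_pos: [0.6392, 0.2539, 0.1786]
t 15.8 tcp [0.6392 0.2539 0.1786] y-yaw 19.9 z [-3.4e-03 -7.0e-04 -1.0e+00] gap 0.798 gf 0.0 F [-0.2 -0.4 -0.1]
[0.448 0.178 0.18 ] units [-0.157 -5.14  -0.018]
[0.448 0.178 0.068] units [-1.0e-03  1.0e-02  2.8e+00]
bowl (array([0.63887627, 0.25481329]), np.float64(0.001603852464696746), 919) [0.60746076 0.22214706 0.04001105] [0.67135621 0.28617281 0.04763861]
```

View pics/w3.png

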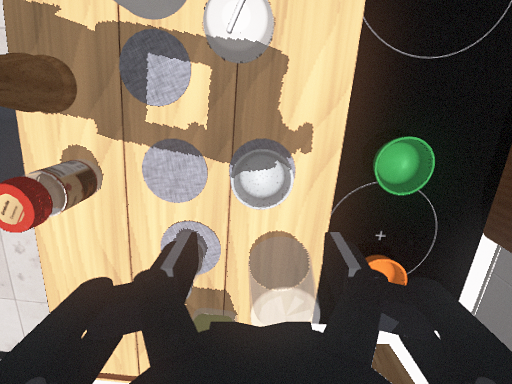

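The bowl is centred on the back mat (262,175). Next I'll move over the jar.

```bash

python3 -m crank '0 -.4 0 0 0 0;0 -.7 0 0 0 0;0 -.8 0 0 0 0;0 -.8 0 0 0 0;0 -.8 0 0 0 0' |head -2
python3 -m crank '-.05 -.8 0 0 0 0;-.1 -.6 0 0 0 0;0 -.24 0 0 0 0;0 0 0 0 0 0;0 0 0 0 0 0' |head -2
python3 - <<'E'
from h import *
from station import snapshot
for n in("wrist","scene","top"):
    w=snapshot(n);Q=cloud(w).reshape(-1,3)
    for k,c,z0,z1,r in(("jar",(.448,.178),.03,.11,.022),("mill",(.399,.267),.135,.162,.0245)):
        a=Q[(np.hypot(Q[:,0]-c[0],Q[:,1]-c[1])<.045)&(Q[:,2]>z0)&(Q[:,2]<z1)]
        if len(a)>10:print(n,k,circ(a,r,c),a.min(0).round(3),a.max(0).round(3))
E
python3 go.py .448,.178,.068
```

```text
t: 16.35
tcp_pos: [0.5071, 0.206, 0.1798]
t: 16.85
tcp_pos: [0.4506, 0.1789, 0.1807]
wrist jar (array([0.44601355, 0.1789027 ]), np.float64(0.00035334223428633467), 788) [0.423 0.176 0.03 ] [0.468 0.201 0.11 ]
wrist mill (array([0.39402416, 0.26804503]), np.float64(0.0032236266477998275), 2667) [0.371 0.242 0.148] [0.421 0.292 0.162]
scene jar (array([0.44911406, 0.17722414]), np.float64(0.0008489285341753238), 428) [0.426 0.153 0.03 ] [0.47  0.185 0.11 ]
scene mill (array([0.40003711, 0.26813424]), np.float64(0.0021530026445964697), 221) [0.374 0.239 0.135] [0.418 0.283 0.162]
top mill (array([0.39588594, 0.26511351]), np.float64(0.0015089627964852345), 80) [0.373 0.272 0.145] [0.42  0.293 0.162]
t 17.0 tcp [0.4505 0.1789 0.1805] y-yaw 19.91 z [ 1.5e-03  3.0e-04 -1.0e+00] gap 0.798 gf 0.0 F [ 0.2 -0.1  0.8]
[0.448 0.178 0.068] units [ 0.    -0.07   2.812]
```

```bash

python3 -m crank '0 -.07 .4 0 0 0;0 0 .7 0 0 0;0 0 .8 0 0 0;0 0 .5 0 0 0;0 0 .3 0 0 0' |head -2
python3 -m crank '0 0 .1 0 0 0;0 0 0 0 0 0;0 0 0 0 0 0;0 0 0 0 0 0;0 0 0 0 0 0' 
python3 -m crank '0 0 0 0 0 0;0 0 0 0 0 0;0 0 0 0 0 0;0 0 0 0 0 0;0 0 0 0 0 0' -1 30
python3 -m crank '0 0 0 0 0 0;0 0 -.2 0 0 0;0 0 -.4 0 0 0;0 0 -.4 0 0 0;0 0 0 0 0 0'
python3 -m crank '0 0 -.5 0 0 0;0 0 -.8 0 0 0;0 0 -.8 0 0 0;0 0 -.8 0 0 0;0 0 -.5 0 0 0' |head -2
python3 go.py .4979,.32,.25 .4979,.32,.074
```

```text
t: 17.5
tcp_pos: [0.4464, 0.1777, 0.0706]
t: 18.0
tcp_pos: [0.4468, 0.1777, 0.0692]
tool_rot: [0.574, 0.819, 0.001, 0.001]
force: [-0.0, 0.1, -0.7]
finger_gap: 0.797
gripper_force: 0.0
t: 18.5
tcp_pos: [0.4466, 0.1776, 0.069]
tool_rot: [0.574, 0.819, 0.0, 0.0]
force: [-0.1, 0.4, 5.9]
finger_gap: 0.508
gripper_force: 30.1
t: 19.0
tcp_pos: [0.4472, 0.1778, 0.11]
tool_rot: [0.574, 0.819, 0.001, 0.001]
force: [0.5, 0.1, -1.8]
finger_gap: 0.511
gripper_force: 30.9
t: 19.5
tcp_pos: [0.4465, 0.1776, 0.246]
t 19.5 tcp [0.4465 0.1776 0.246 ] y-yaw 19.9 z [ 1.6e-03  3.0e-04 -1.0e+00] gap 0.508 gf 31.1 F [ 0.1  0.3 -2.5]
[0.4979 0.32   0.25  ] units [ 2.91   2.42  -0.098]
[0.4979 0.32   0.074 ] units [ 1.0e-03 -7.0e-03  4.4e+00]
```

```bash

python3 -m crank '.1 .4 0 0 0 0;.3 .7 0 0 0 0;.5 .7 0 0 0 0;.7 .4 0 0 0 0;.7 .2 0 0 0 0' |head -2
python3 -m crank '.45 .03 0 0 0 0;.16 0 0 0 0 0;0 0 0 0 0 0;0 0 0 0 0 0;0 0 0 0 0 0' |head -2
python3 -m crank '0 0 .4 0 0 0;0 0 .8 0 0 0;0 0 .9 0 0 0;0 0 .8 0 0 0;0 0 .5 0 0 0' |head -2
python3 -m crank '0 0 .3 0 0 0;0 0 .1 0 0 0;0 0 0 0 0 0;0 0 0 0 0 0;0 0 0 0 0 0' 
python3 go.py .4979,.32,.071
```

```text
t: 20.0
tcp_pos: [0.5061, 0.2977, 0.2432]
t: 20.5
tcp_pos: [0.4982, 0.319, 0.2444]
t: 21.0
tcp_pos: [0.4972, 0.3185, 0.1063]
t: 21.5
tcp_pos: [0.4989, 0.3204, 0.0938]
tool_rot: [0.574, 0.819, 0.001, 0.001]
force: [0.1, -0.9, -1.5]
finger_gap: 0.514
gripper_force: 31.1
t 21.5 tcp [0.4989 0.3204 0.0938] y-yaw 19.9 z [ 0.0025  0.001  -1.    ] gap 0.514 gf 31.1 F [ 0.1 -0.9 -1.5]
[0.4979 0.32   0.071 ] units [-0.002 -0.029  0.57 ]
```

```bash

python3 -m crank '0 -.01 .2 0 0 0;0 0 .2 0 0 0;0 0 .1 0 0 0;0 0 .05 0 0 0;0 0 0 0 0 0' 
python3 -m crank '0 0 .02 0 0 0;0 0 0 0 0 0;0 0 0 0 0 0;0 0 0 0 0 0;0 0 0 0 0 0' 
python3 -m crank '0 0 0 0 0 0;0 0 0 0 0 0;0 0 0 0 0 0;0 0 0 0 0 0;0 0 -.2 0 0 0' .6 |tail -3
python3 -m crank '0 0 -.5 0 0 0;0 0 -.8 0 0 0;0 0 -.9 0 0 0;0 0 -.9 0 0 0;0 0 -.6 0 0 0' .7|head -2
python3 go.py .397,.2675,.25 .397,.2675,.128
python3 - <<'E'
from h import *
from station import snapshot
for n in("wrist","scene","top"):
    w=snapshot(n);Q=cloud(w).reshape(-1,3)
    if n=="scene": cv2.imwrite("pics/s4.png",w["image"][:,:,::-1])
    for k,c,z0,z1,r in(("jar",(.498,.32),.03,.11,.022),):
        a=Q[(np.hypot(Q[:,0]-c[0],Q[:,1]-c[1])<.036)&(Q[:,2]>z0)&(Q[:,2]<z1)]
        if len(a)>10:print(n,k,circ(a,r,c),a.min(0).round(3),a.max(0).round(3))
E
```

```text
t: 22.0
tcp_pos: [0.4971, 0.3198, 0.0709]
tool_rot: [0.574, 0.819, -0.001, -0.0]
force: [-2.2, -0.5, 4.0]
finger_gap: 0.512
gripper_force: 31.3
t: 22.5
tcp_pos: [0.4971, 0.3198, 0.0708]
tool_rot: [0.574, 0.819, -0.001, -0.0]
force: [-1.7, -1.7, 9.0]
finger_gap: 0.508
gripper_force: 31.6
force: [-0.5, 0.1, -0.9]
finger_gap: 0.794
gripper_force: 0.0
t: 23.5
tcp_pos: [0.4985, 0.3204, 0.2291]
t 23.5 tcp [0.4985 0.3204 0.2291] y-yaw 19.9 z [ 0.0039  0.0016 -1.    ] gap 0.851 gf 0.0 F [ 0.2 -0.1 -0.2]
[0.397  0.2675 0.25  ] units [-0.379 -2.834 -0.535]
[0.397  0.2675 0.128 ] units [-1.00e-03 -1.30e-02  3.05e+00]
wrist jar (array([0.49648028, 0.32104865]), np.float64(0.0003235670560189756), 478) [0.474 0.314 0.03 ] [0.516 0.344 0.11 ]
scene jar (array([0.49978062, 0.31923443]), np.float64(0.001000584160629679), 414) [0.477 0.295 0.03 ] [0.521 0.329 0.11 ]
top jar (array([0.49713039, 0.32074855]), np.float64(0.0002771402831874661), 100) [0.478 0.298 0.03 ] [0.52  0.323 0.109]
```

View pics/s4.png

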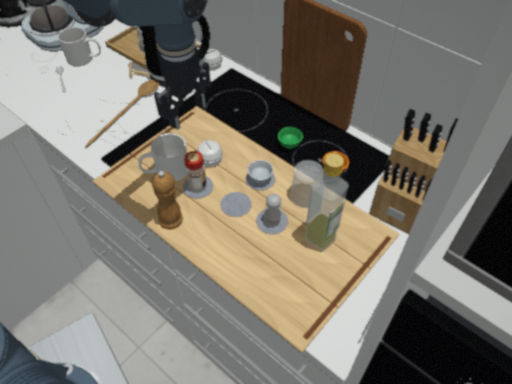

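```bash

python3 -m crank '0 0 -.4 0 0 0;-.05 -.3 -.3 0 0 0;-.1 -.7 0 0 0 0;-.1 -.7 0 0 0 0;-.1 -.6 0 0 0 0' |head -2
python3 -m crank '-.03 -.4 0 0 0 0;0 -.13 0 0 0 0;0 0 0 0 0 0;0 0 0 0 0 0;0 0 0 0 0 0' |head -2
python3 go.py .3975,.2675,.126
python3 - <<'E'
from h import *
from station import snapshot
w=snapshot("wrist");cv2.imwrite("pics/w5.png",w["image"][:,:,::-1])
Q=cloud(w).reshape(-1,3);Q=Q[np.hypot(Q[:,0]-.397,Q[:,1]-.2675)<.036]
for a,b in((.14,.155),(.155,.162),(.172,.19)):
    q=Q[(Q[:,2]>a)&(Q[:,2]<b)]
    if len(q): print(a,len(q),q.mean(0),q.min(0),q.max(0))
E
```

```text
t: 24.15
tcp_pos: [0.413, 0.2742, 0.2528]
t: 24.65
tcp_pos: [0.3973, 0.2675, 0.2537]
t 24.65 tcp [0.3973 0.2675 0.2537] y-yaw 19.9 z [ 7.e-04  2.e-04 -1.e+00] gap 0.845 gf 0.0 F [0.1 0.  0.1]
[0.3975 0.2675 0.126 ] units [-1.000e-03  3.000e-03  3.192e+00]
0.14 392 [0.39151727 0.27942218 0.15111084] [0.37127887 0.24341765 0.14027331] [0.42062447 0.29221791 0.15498956]
0.155 647 [0.39369741 0.27309248 0.15877927] [0.37293992 0.24578357 0.15500956] [0.41799567 0.29046392 0.16199326]
0.172 163 [0.39600667 0.26851354 0.17747456] [0.39039211 0.26259504 0.17209247] [0.40174392 0.27342497 0.17992256]
```

View pics/w5.png

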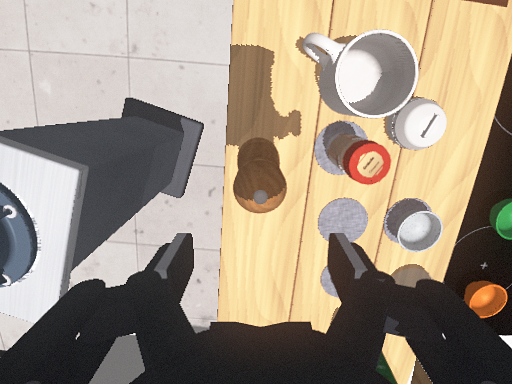

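The mill's head (260,190) is centred between the fingers, so I'll descend and grip it.

```bash

python3 -m crank '.01 -.02 .4 0 0 0;0 0 .8 0 0 0;0 0 .8 0 0 0;0 0 .6 0 0 0;0 0 .4 0 0 0' |head -2
python3 -m crank '0 0 .19 0 0 0;0 0 0 0 0 0;0 0 0 0 0 0;0 0 0 0 0 0;0 0 0 0 0 0' 
python3 -m crank '0 0 0 0 0 0;0 0 0 0 0 0;0 0 0 0 0 0;0 0 0 0 0 0;0 0 0 0 0 0' -1 40
python3 -m crank '0 0 0 0 0 0;0 0 -.2 0 0 0;0 0 -.4 0 0 0;0 0 -.4 0 0 0;0 0 0 0 0 0'
python3 go.py
```

```text
t: 25.2
tcp_pos: [0.3953, 0.2671, 0.1318]
t: 25.7
tcp_pos: [0.3961, 0.2675, 0.127]
tool_rot: [0.574, 0.819, 0.001, 0.001]
force: [-0.3, 0.3, 0.1]
finger_gap: 0.851
gripper_force: 0.0
t: 26.2
tcp_pos: [0.3958, 0.2674, 0.1269]
tool_rot: [0.574, 0.819, 0.001, 0.0]
force: [-0.7, -0.4, 4.8]
finger_gap: 0.554
gripper_force: 40.1
t: 26.7
tcp_pos: [0.3967, 0.2678, 0.168]
tool_rot: [0.574, 0.819, 0.002, 0.001]
force: [0.9, 0.5, -0.7]
finger_gap: 0.55
gripper_force: 41.4
t 26.7 tcp [0.3967 0.2678 0.168 ] y-yaw 19.91 z [ 0.0042  0.0016 -1.    ] gap 0.55 gf 41.4 F [ 0.9  0.5 -0.7]
```

```bash

python3 go.py .5463,.2207,.168
```

```text
t 26.7 tcp [0.3967 0.2678 0.168 ] y-yaw 19.91 z [ 0.0042  0.0016 -1.    ] gap 0.55 gf 41.4 F [ 0.9  0.5 -0.7]
[0.5463 0.2207 0.168 ] units [-2.38   3.116  0.013]
```

```bash

python3 -m crank '-.2 .25 0 0 0 0;-.3 .4 0 0 0 0;-.4 .5 0 0 0 0;-.4 .55 0 0 0 0;-.4 .5 0 0 0 0' |head -2
python3 -m crank '-.38 .5 0 0 0 0;-.2 .3 0 0 0 0;-.1 .11 0 0 0 0;0 0 0 0 0 0;0 0 0 0 0 0' |head -2
python3 -m crank '0 0 0 0 0 0;0 0 .2 0 0 0;0 0 .3 0 0 0;0 0 .2 0 0 0;0 0 0 0 0 0'
python3 go.py .5463,.2207,.129
```

```text
t: 27.2
tcp_pos: [0.5029, 0.2323, 0.165]
t: 27.7
tcp_pos: [0.5434, 0.2202, 0.1656]
t: 28.2
tcp_pos: [0.5433, 0.2199, 0.1361]
tool_rot: [0.574, 0.819, -0.002, -0.001]
force: [-0.5, 0.1, -1.7]
finger_gap: 0.548
gripper_force: 41.4
t 28.2 tcp [0.5433 0.2199 0.1361] y-yaw 19.91 z [-4.2e-03 -8.0e-04 -1.0e+00] gap 0.548 gf 41.4 F [-0.5  0.1 -1.7]
[0.5463 0.2207 0.129 ] units [-0.006  0.079  0.177]
```

```bash

python3 -m crank '0 .06 .08 0 0 0;0 0 .08 0 0 0;0 0 .02 0 0 0;0 0 0 0 0 0;0 0 0 0 0 0'
python3 go.py .5463,.2207,.129
```

```text
t: 28.7
tcp_pos: [0.5472, 0.2209, 0.1311]
tool_rot: [0.574, 0.819, 0.0, 0.0]
force: [0.6, 0.4, -1.0]
finger_gap: 0.551
gripper_force: 41.4
t 28.7 tcp [0.5472 0.2209 0.1311] y-yaw 19.9 z [ 3.e-04  1.e-04 -1.e+00] gap 0.551 gf 41.4 F [ 0.6  0.4 -1. ]
[0.5463 0.2207 0.129 ] units [ 0.004 -0.024  0.053]
```

```bash

python3 -m crank '0 0 .04 0 0 0;0 0 .02 0 0 0;0 0 0 0 0 0;0 0 0 0 0 0;0 0 0 0 0 0'
python3 -m crank '0 0 0 0 0 0;0 0 0 0 0 0;0 0 0 0 0 0;0 0 0 0 0 0;0 0 -.2 0 0 0' .6 |tail -3
python3 -m crank '0 0 -.5 0 0 0;0 0 -.8 0 0 0;0 0 -.9 0 0 0;0 0 -.6 0 0 0;0 0 -.2 0 0 0' |head -2
python3 -m crank '0 -.5 0 0 0 0;.4 -.8 0 0 0 0;.7 -.8 0 0 0 0;.7 -.8 0 0 0 0;.4 -.5 0 0 0 0' |head -2
python3 - <<'E'
from h import *
from station import snapshot
S={"mill":((.5463,.2207),.135,.162,.0245),"jar":((.4979,.32),.03,.11,.022),"salt":((.5907,.1313),.03,.078,.022),"bowl":((.6404,.2542),.038,.052,.031)}
for n in("scene","top"):
    w=snapshot(n);cv2.imwrite(f"pics/{n}6.png",w["image"][:,:,::-1]);Q=cloud(w).reshape(-1,3)
    for k,(c,z0,z1,r) in S.items():
        a=Q[(np.hypot(Q[:,0]-c[0],Q[:,1]-c[1])<.04)&(Q[:,2]>z0)&(Q[:,2]<z1)]
        if len(a)>10:x=circ(a,r,c);print(n,k,x[0].round(4),"off",(x[0]-c).round(4),x[1:],a.min(0).round(3),a.max(0).round(3))
E
```

```text
t: 29.2
tcp_pos: [0.5474, 0.221, 0.1289]
tool_rot: [0.574, 0.819, 0.0, 0.0]
force: [0.0, 0.5, 2.3]
finger_gap: 0.552
gripper_force: 41.8
force: [0.1, 0.2, -0.3]
finger_gap: 0.799
gripper_force: 0.0
t: 30.2
tcp_pos: [0.5488, 0.2213, 0.2602]
t: 30.7
tcp_pos: [0.3853, 0.2574, 0.2555]
scene mill [0.5513 0.2214] off [0.005  0.0007] (np.float64(0.0017086635242275778), 217) [0.525 0.194 0.135] [0.572 0.238 0.162]
scene jar [0.4997 0.3191] off [ 0.0018 -0.0009] (np.float64(0.0009989170294463048), 418) [0.476 0.293 0.03 ] [0.521 0.326 0.11 ]
scene salt [0.5955 0.1322] off [0.0048 0.0009] (np.float64(0.0022078765988025823), 263) [0.571 0.107 0.03 ] [0.611 0.146 0.078]
scene bowl [0.6415 0.2513] off [ 0.0011 -0.0029] (np.float64(0.001883983492553018), 183) [0.611 0.219 0.038] [0.674 0.285 0.05 ]
top mill [0.5482 0.2218] off [0.0019 0.0011] (np.float64(0.0017503609072868288), 144) [0.524 0.198 0.153] [0.572 0.245 0.162]
top jar [0.4971 0.3207] off [-0.0008  0.0007] (np.float64(0.0002755206474618125), 100) [0.474 0.298 0.031] [0.52  0.324 0.11 ]
top salt [0.5937 0.1296] off [ 0.003  -0.0017] (np.float64(0.0016013591153874545), 95) [0.569 0.113 0.039] [0.611 0.152 0.076]
top bowl [0.6391 0.2548] off [-0.0013  0.0006] (np.float64(0.0022739543915809156), 251) [0.609 0.223 0.038] [0.671 0.287 0.051]
```

View pics/top6.png

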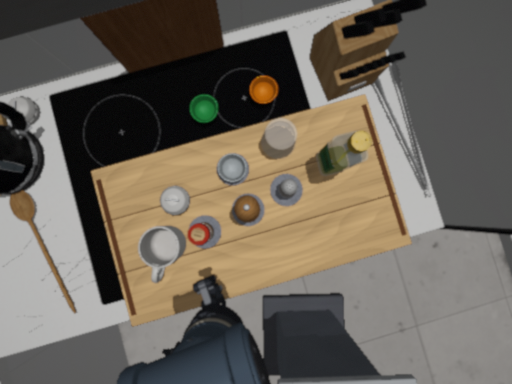

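View pics/scene6.png

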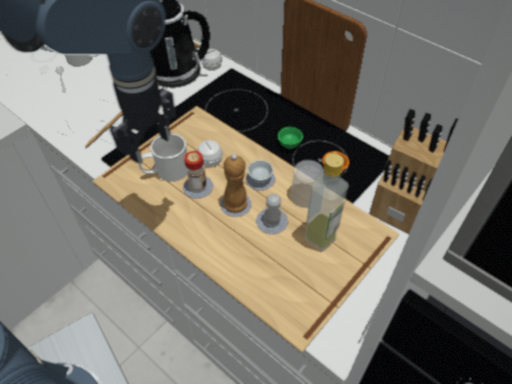

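Both views show all four items upright and centred on their mats to within about 5 mm. The bottle and mug haven't moved, and the arm is clear.

```bash
python3 -m crank '0 0 0 0 0 0;0 0 0 0 0 0;0 0 0 0 0 0;0 0 0 0 0 0;0 0 0 0 0 0'|head -2; python3 -c "
from station import manip;print(manip.sign_off())"
```

```text
t: 31.3
tcp_pos: [0.3899, 0.2571, 0.2563]
the job is handed in; nothing more can be done
None
```

I handed the job in at 31 s: mill on the middle mat, salt on the right mat by the oil bottle, jar on the left and bowl at the back, all upright and about 5 mm or less off centre by my camera measurements; the verdict itself wasn't shown.

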